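Flip the marker of the soldered bangle

ROBOT

A 6-joint arm with a two-finger parallel gripper is mounted at the origin on the work surface. World frame = base frame: x ahead of the robot, y to its left, z up, the work surface at z = 0. Lengths are in mm, angles in rad, forces in N, time in s.
With the tool pointing down it reaches from about 250 to 775 mm from the base axis. Payload 4 kg.
Tool frame: the origin (TCP) lies on the centre line of the jaws, within the pads' length; the fingertips stand 22 mm ahead of it and the grasp point (between the pads) lies 3 mm ahead of it; z points along the fingers, y is the line along which they close (so a half turn about z gives the same grasp; the last joint's range is limited). The gripper opens to 85 mm and grips with 20 to 120 N. Pads are 22 mm wide; open, the fingers measure 114 mm over their backs; the gripper's body (76 mm by 85 mm) begins 54 mm behind the grasp point. The pads swing forward as they close: fully open they stand 13 mm farther back than shut.
Start: joints at [1.018, 0.087, 1.371, -0, 1.684, -0.103], TCP at [239.142, 495.305, 253.341] pointing down, gripper open.
Joint ranges: [-3.1, 3.1], [-0.76, 2.03], [0.27, 2.55], [-1.08, 4.22], [0.17, 2.65], [-2.57, 2.57]. Speed limits (rad/s): [2.79, 2.79, 3.14, 3.14, 3.14, 3.14].

INTERFACE

Orientations are given as a unit quaternion [x, y, z, w].
In Python, from workcell import env, ik, optics, job gives the robot as it stands. The module is installed in compiled form; this text tells all that it offers. Calls block until the motion is done:
- env.move_pose(position, orientation): joint-space move of the TCP to a pose.
- env.movel(position, frame=None, rate=150): straight line of the TCP; frame=None keeps the orientation; rate is the mean speed in mm/s.
- env.move_joints(angles): joint-space move.
- env.command_gripper(opening, effort=None): opening from 0.0 (shut) to 1.0 (fully open); effort is the grip in N (None keeps the last); returns when the fingers have stopped.
- env.dwell(seconds).
- ik(position, orientation): joint angles nearest the present ones, or None.
- optics.snapshot(name): name is "scene" or "top"; returns the picture (400x640x3 uint8, red, green, blue); there is no depth.
- optics.get_calibration(name): a dict with "camera_matrix" (3x3 intrinsics, pixels), "view" (4x4, takes a point from world to camera coordinates). Camera axes: x right, y down, z forward; pixel columns grow to the right and rows downward; lengths in mm; the calibration is good to about 2 mm. A picture is of the moment at which its call begins. get_calibration takes no time and is no camera call.
A pose or a line that the arm cannot do raises env.PlanningError and nothing moves.
- job.hand_in(): hands the job in; it is judged then, once.
Readings, each from a call of its own:
- env.read_time_s(): time.
- env.read_q(): joint angles.
- env.read_qvel(): joint speeds.
- env.read_joint_efforts(): joint torques, N m.
- env.read_tcp_pos(): TCP position.
- env.read_orientation(): TCP orientation.
- env.read_contact_force(): force on the tool from outside, world axes, zero at the start.
- env.read_wrist_torque(): the same for the moment, N m.
- env.read_grip_width(): opening from 0.0 (shut) to 1.0 (fully open).
- env.read_grip_force(): force on a finger pad.
Only numpy, scipy, OpenCV 4.12 (cv2) and the standard library are available. Lean on these libraries where they do the work, as an engineer would, in place of code of your own. Each camera call takes 0.05 s, during which the arm holds its last target. There are 200 camera calls.

TASK

The bangle lying on one of the three fire bricks is soldered: with a fingertip, gently flip the marker paddle at the robot end of that same board over its pivot, until it lies flat on the brick side and shows its face with the two ribs, and then take the hand away. Only push it, do not pinch it or press it hard. Leave the other two markers as they are and do not shift the workpieces or the tools and jars standing about.

Things in the scene. Friction and masses are not known exactly. Their poses are not given: they have to be found in the camera images.
- board_a: Fixed board with the bangle (the board to be marked): plywood 280x90x12 mm, x from -95 to +185 of the origin; in any of 3 places, yawed. Origin: on the bench below the marker's pivot; x points to the brick, y along the pivot, z up. Fire brick 86x86 mm, top at z 36, centre at x 138. Two cheeks (14x8 mm, top z 78) at y +-34 hold the pivot; two 8 mm stop pins at x +-30, under the paddle.
- marker_a (a joint): Paddle angle, rad: 0 flat on the robot side (-x), boss face up; 1.57 upright; 3.14 flat on the brick side, two-rib face up; stops at both. Metal plate 50 mm wide, 4 thick, 7 to 75 mm from the pivot, 60 g, round finger bar on its free edge. One face has a round boss, the other two ribs. Friction hinge: stays where left; 1 N at the bar moves it. Flat, it has 56 mm of free air below.
- pivot_a (a point): Pivot axis of marker_a, middle of its width, 70 mm above the bench; same axes as board_a.
- bar_a (a point): Centre of the finger bar of marker_a: round bar of 8 mm diameter, 52 mm long parallel to the board's y, 76 mm from the pivot axis; as wide as the paddle.
- board_b: Fixed board with the dome (leave its marker alone): plywood 280x90x12 mm, x from -95 to +185 of the origin; in any of 3 places, yawed. Origin: on the bench below the marker's pivot; x points to the brick, y along the pivot, z up. Fire brick 86x86 mm, top at z 36, centre at x 138. Two cheeks (14x8 mm, top z 78) at y +-34 hold the pivot; two 8 mm stop pins at x +-30, under the paddle.
- marker_b (a joint): Paddle angle, rad: 0 flat on the robot side (-x), boss face up; 1.57 upright; 3.14 flat on the brick side, two-rib face up; stops at both. Metal plate 50 mm wide, 4 thick, 7 to 75 mm from the pivot, 60 g, round finger bar on its free edge. One face has a round boss, the other two ribs. Friction hinge: stays where left; 1 N at the bar moves it. Flat, it has 56 mm of free air below.
- pivot_b (a point): Pivot axis of marker_b, middle of its width, 70 mm above the bench; same axes as board_b.
- bar_b (a point): Centre of the finger bar of marker_b: round bar of 8 mm diameter, 52 mm long parallel to the board's y, 76 mm from the pivot axis; as wide as the paddle.
- board_c: Fixed board with the ingot (leave its marker alone): plywood 280x90x12 mm, x from -95 to +185 of the origin; in any of 3 places, yawed. Origin: on the bench below the marker's pivot; x points to the brick, y along the pivot, z up. Fire brick 86x86 mm, top at z 36, centre at x 138. Two cheeks (14x8 mm, top z 78) at y +-34 hold the pivot; two 8 mm stop pins at x +-30, under the paddle.
- marker_c (a joint): Paddle angle, rad: 0 flat on the robot side (-x), boss face up; 1.57 upright; 3.14 flat on the brick side, two-rib face up; stops at both. Metal plate 50 mm wide, 4 thick, 7 to 75 mm from the pivot, 60 g, round finger bar on its free edge. One face has a round boss, the other two ribs. Friction hinge: stays where left; 1 N at the bar moves it. Flat, it has 56 mm of free air below.
- pivot_c (a point): Pivot axis of marker_c, middle of its width, 70 mm above the bench; same axes as board_c.
- bar_c (a point): Centre of the finger bar of marker_c: round bar of 8 mm diameter, 52 mm long parallel to the board's y, 76 mm from the pivot axis; as wide as the paddle.
- bangle: Silver bangle lying flat on the brick of board_a: ring 64 mm outside, 52 mm inside, 14 mm high; origin at the centre of its underside. Loose.
- dome: Solid silver dome on the brick of board_b: 48 mm across, 23 mm high; origin at the centre of its underside. Loose.
- ingot: Silver bar lying on the brick of board_c: 16 x 60 x 10 mm; origin at the centre of its underside. Loose.
- flux_jar: Small closed amber jar, 30 mm diameter, 50 mm high, upright between two boards; origin at the centre of its underside. Loose.
- punch: Upright brass doming punch, 26 mm diameter, 62 mm high, between the two other boards; origin at the centre of its underside. Loose.
- hammer: Hammer 220 mm long lying on the left of the boards; origin under its middle. Loose.
- brush: Brush 180 mm long lying on the right of the boards; origin under its middle. Loose.
- tweezers: Tweezers 130 mm long, 5 mm high, lying on the right, between brush and boards; origin under their middle. Loose.

How it is judged (in metres and radians):
On the way:
1. a finger pushes the bangle board's paddle over the top (hinge between 1.1 and 2.3 rad while the fingers touch it) (value of joint marker_a between 1.1 and 2.3 rad and contact force between the fingers and board_a above 0.05 N).
At the end, for the whole second after the job is handed in: marker_a lies at rest on the brick side within 0.2 rad of flat (joint above 2.94); the finger bars of the other markers are within 15 mm, the three workpieces within 20 mm and the other loose things within 30 mm of where they began (value of joint marker_a above 2.94 rad and velocity of joint marker_a below 0.05 rad/s and distance of each of bangle, dome, ingot from where it was at the start of the episode below 0.02 m and distance of each of flux_jar, punch, hammer, brush, tweezers from where it was at the start of the episode below 0.03 m and distance of each of bar_b, bar_c from where it was at the start of the episode below 0.015 m); the robot touches nothing.
It fails at once if the marker or its board is pinched or pressed with more than 20 N (contact force between the fingers and board_a above 20 N).
It fails at once if another marker is moved (finger bar by 15 mm) (distance of any of bar_b, bar_c from where it was at the start of the episode above 0.015 m).
It fails at once if a workpiece is shifted by 20 mm or lifted (distance of any of bangle, dome, ingot from where it was at the start of the episode above 0.02 m).
It fails at once if a tool or jar is shifted by 30 mm or lifted (distance of any of flux_jar, punch, hammer, brush, tweezers from where it was at the start of the episode above 0.03 m).
It also fails if it takes over 43 s, if anything falls off the work surface, if the arm or the gripper's body presses on something with over 40 N, if the wrist force passes 120 N, or if a joint passes its speed limit or range.

## Working session

There is one attempt and no reset: what is moved stays moved. The work goes in short steps, each a Python script; the robot and the scene stay as the last script left them, time stands still between calls to the robot, and variables do not carry over. Pictures are saved under pics/ and viewed, at most 10 in all, crops included, and the job is handed in when it is done.

```bash
mkdir -p pics; python3 - <<'E'
from workcell import env, optics
import cv2,numpy as np
for n in ("scene","top"):
    im=optics.snapshot(n); cv2.imwrite(f"pics/{n}0.png",im[:,:,::-1])
    c=optics.get_calibration(n); print(n,np.round(c["camera_matrix"],1).tolist(),np.round(c["view"],3).tolist())
print(env.read_time_s(),env.read_orientation())
E
```

```text
scene [[518.4, 0.0, 333.8], [0.0, 518.4, 195.4], [0.0, 0.0, 1.0]] [[-0.837, 0.546, 0.02, 481.736], [0.309, 0.503, -0.807, -130.422], [-0.451, -0.67, -0.59, 1710.429], [0.0, 0.0, 0.0, 1.0]]
top [[366.9, 0.0, 318.3], [0.0, 366.9, 206.8], [0.0, 0.0, 1.0]] [[0.011, -1.0, 0.021, -29.856], [-0.989, -0.014, -0.149, 594.413], [0.149, -0.019, -0.989, 988.08], [0.0, 0.0, 0.0, 1.0]]
0.1 [ 2.23002180e-01  9.74817416e-01 -9.66235181e-04 -3.16623536e-04]
```

View pics/top0.png

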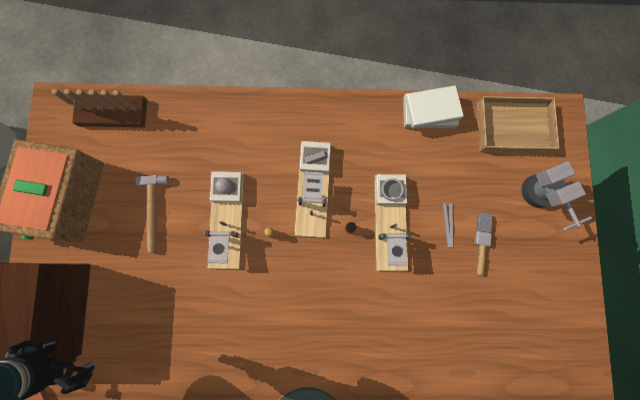

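View pics/scene0.png

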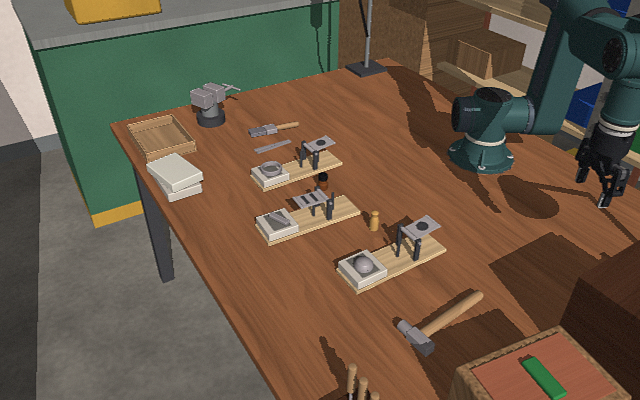

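The top view shows the bangle on the right-hand brick at about (391,190). Its paddle is flat on the robot side at about (397,250). The dome board is at (225,220) and the ingot board at (313,190), with the ingot's paddle already flipped. Next I'll measure the bangle board.

```bash
cat > h.py <<'E'
from workcell import env, ik, optics, job
import cv2,numpy as np
def ray(n,uv,z):
    c=optics.get_calibration(n);K=np.array(c["camera_matrix"]);V=np.array(c["view"]);R=V[:3,:3];t=V[:3,3]
    o=-R.T@t; d=R.T@np.linalg.solve(K,[uv[0],uv[1],1.]); return o+d*(z-o[2])/d[2]
def proj(n,p):
    c=optics.get_calibration(n);K=np.array(c["camera_matrix"]);V=np.array(c["view"])
    q=K@(V[:3,:3]@np.asarray(p,float)+V[:3,3]); return q[:2]/q[2]
E
python3 - <<'E'
from h import *
im=cv2.imread("pics/top0.png"); x0,y0=355,160
cr=im[y0:285,x0:430]; hsv=cv2.cvtColor(cr,cv2.COLOR_BGR2HSV)
def big(m,name,z,rows):
    m=m.astype(np.uint8)*255; m[:rows[0]-y0]=0; m[rows[1]-y0:]=0
    cs,_=cv2.findContours(m,cv2.RETR_EXTERNAL,cv2.CHAIN_APPROX_NONE); c=max(cs,key=cv2.contourArea)
    b=cv2.boxPoints(cv2.minAreaRect(c))+[x0,y0]
    P=np.array([ray("top",p,z)[:2] for p in b]); print(name,np.round(b).tolist(),P.round().tolist(),"c",P.mean(0).round(1),"sides",np.linalg.norm(P[1]-P[0]).round(),np.linalg.norm(P[2]-P[1]).round()); return b
H,S,V=[hsv[...,i].astype(int) for i in range(3)]
bs=[big((S<45)&(V>160),"brick",36,(165,212)),big((S<60)&(V>110),"paddle",72,(238,272)),big(((S>45)&(S<135)&(V>150))|((S<60)&(V>110)),"board",12,(165,280))]
big_=cv2.resize(cr,None,fx=5,fy=5,interpolation=cv2.INTER_CUBIC)
for b,col in zip(bs,((0,0,255),(0,255,0),(255,0,0))): cv2.polylines(big_,[np.int32((b-[x0,y0]+.5)*5)],True,col,1)
sc=cv2.imread("pics/scene0.png")[120:200,240:355]
sc=cv2.resize(sc,(400,278),interpolation=cv2.INTER_CUBIC)
out=np.zeros((600,790,3),np.uint8); B=big_[:600]; out[:B.shape[0],:B.shape[1]]=B; out[:278,385:785]=sc
cv2.imwrite("pics/crop.png",out)
E
```

```text
brick [[376.0, 174.0], [405.0, 174.0], [405.0, 202.0], [376.0, 202.0]] [[694.0, -188.0], [696.0, -272.0], [614.0, -270.0], [612.0, -187.0]] c [ 653.9 -229.1] sides 84.0 82.0
paddle [[387.0, 238.0], [406.0, 237.0], [407.0, 264.0], [388.0, 265.0]] [[508.0, -208.0], [511.0, -260.0], [438.0, -262.0], [435.0, -211.0]] c [ 473.  -235.3] sides 52.0 73.0
board [[373.0, 174.0], [406.0, 173.0], [408.0, 270.0], [375.0, 271.0]] [[700.0, -184.0], [704.0, -280.0], [421.0, -279.0], [419.0, -187.0]] c [ 560.8 -232.5] sides 97.0 282.0
```

View pics/crop.png

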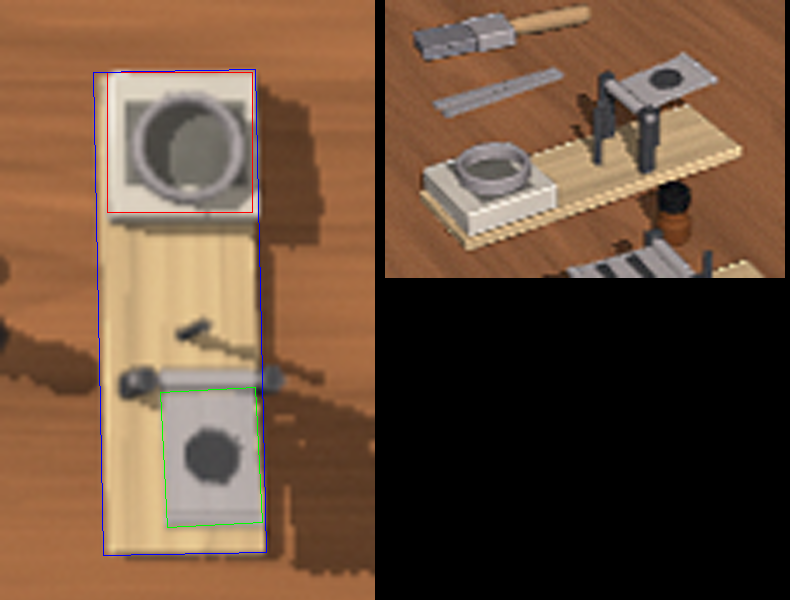

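The picture confirms the fit: green is the paddle (52x73 mm), red the brick (84x82 mm), blue the board. The bar's outer edge is at x≈437, which puts the pivot at about (516,-233) with yaw about 0.025. That agrees with brick centre minus 138 mm. I'll plan a path with a shut, 45°-tilted finger and check its IK.

```bash
cat >> h.py <<'E'
from scipy.spatial.transform import Rotation as R_
PIV=np.array([516,-233,70.]); YAW=0.025; a=np.pi/4
d=np.array([np.cos(a),-np.sin(a)]); n=np.array([np.sin(a),np.cos(a)])
def tip(th):          # fingertip centre (x,z) rel. pivot when pushing the paddle at angle th
    u=np.array([-np.cos(th),np.sin(th)]); p=np.array([np.sin(th),np.cos(th)])
    return 76*u-15*n+18*d if th<a else 58*u-(4+11*abs(np.cos(th-a)))*p
def tcp(t):
    x,z=np.asarray(t)-22*d
    return PIV+[x*np.cos(YAW),x*np.sin(YAW),z]
def quat(s):
    z=np.array([d[0],0,d[1]]); y=np.array([0,s,0.]); M=np.c_[np.cross(y,z),y,z]
    return (R_.from_euler('z',YAW)*R_.from_matrix(M)).as_quat()
PRE=tip(0)+[-60,-12]; UND=tip(0)+[3,-12]; HI=PRE+[0,150]
E
python3 - <<'E'
from h import *
for s in (1,-1):
    print(s)
    for t in [HI,PRE,UND]+[tip(x) for x in (0,.8,1.6,2.4,3.1)]+[tip(3.1)+[0,80]]:
        q=ik(tcp(t),quat(s)); print(tcp(t).round(),None if q is None else np.round(q,2))
E
```

```text
1
[ 367. -237.  200.] None
[ 367. -237.   50.] None
[ 430. -235.   50.] None
[ 427. -235.   62.] None
[ 449. -235.  117.] None
[ 491. -234.  144.] None
[ 540. -232.  128.] None
[ 558. -232.   99.] None
[ 558. -232.  179.] None
-1
[ 367. -237.  200.] [-1.21 -0.49  2.13  0.77  1.28  0.2 ]
[ 367. -237.   50.] [-1.21 -0.26  2.31  0.91  1.   -0.15]
[ 430. -235.   50.] [-1.02 -0.15  2.24  0.94  0.85 -0.04]
[ 427. -235.   62.] [-1.02 -0.19  2.23  0.92  0.88 -0.01]
[ 449. -235.  117.] [-0.96 -0.24  2.15  0.83  0.93  0.17]
[ 491. -234.  144.] [-0.87 -0.21  2.06  0.78  0.9   0.3 ]
[ 540. -232.  128.] [-0.77 -0.09  1.99  0.78  0.8   0.34]
[ 558. -232.   99.] [-0.74 -0.02  1.99  0.83  0.73  0.29]
[ 558. -232.  179.] [-0.74 -0.12  1.9   0.7   0.86  0.47]
```

```bash
python3 - <<'E'
from h import *
env.command_gripper(0.0)
q=quat(-1)
env.move_pose(tcp(HI),q); env.movel(tcp(PRE),rate=150); env.movel(tcp(UND),rate=80)
print(env.read_time_s(),env.read_tcp_pos(),env.read_contact_force())
a_=optics.snapshot("top")[160:285,340:450,::-1]; b_=optics.snapshot("scene")[90:215,240:390,::-1]
cv2.imwrite("pics/und.png",np.hstack([cv2.resize(i,None,fx=3,fy=3,interpolation=cv2.INTER_CUBIC) for i in (a_,b_)]))
print("tip px",proj("top",tcp(UND+22*d)),proj("scene",tcp(UND+22*d)))
E
```

```text
5.5917 [ 429.3840199  -235.03616455   50.09256545] [0.3632281  0.41489446 0.678916  ]
tip px [393.76126857 261.38124864] [327.94796981 151.59605146]
```

View pics/und.png

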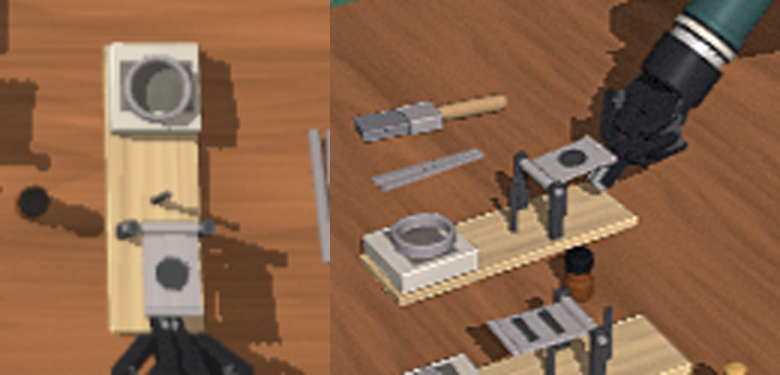

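The fingertips are under the finger bar, centred on the paddle (paddle centre at crop column 172, fingers at 170), and nothing is touching. Now I'll sweep, watching the force.

```bash
python3 - <<'E'
from h import *
f0=env.read_contact_force()
for th in np.r_[np.arange(0,1.75,.17),1.75]:
    env.movel(tcp(tip(th)),rate=50)
    f=env.read_contact_force()-f0; print(round(th,2),f.round(1),env.read_time_s())
    if np.linalg.norm(f)>8: print("STOP"); break
a_=optics.snapshot("top")[160:285,340:450,::-1]; b_=optics.snapshot("scene")[90:215,240:390,::-1]
cv2.imwrite("pics/mid.png",np.hstack([cv2.resize(i,None,fx=3,fy=3,interpolation=cv2.INTER_CUBIC) for i in (a_,b_)]))
E
```

```text
0.0 [-0.2  0.4 -1.2] 6.0917
0.17 [-0.7  1.  -0.4] 6.5
0.34 [ 0.2  1.1 -0.9] 6.9083
0.51 [-0.1  0.7 -0.7] 7.3167
0.68 [-1.1  1.1 -0.5] 7.725
0.85 [-0.7  0.7 -0.5] 8.1083
1.02 [-0.1  0.3 -0.2] 8.4667
1.19 [ 0.   0.2 -1.4] 8.8333
1.36 [ 0.3  1.8 -1.3] 9.2
1.53 [-0.4  0.5 -0.6] 9.575
1.7 [ 0.9  1.  -0.6] 9.95
1.75 [-0.7  0.4  0.1] 10.2
```

View pics/mid.png

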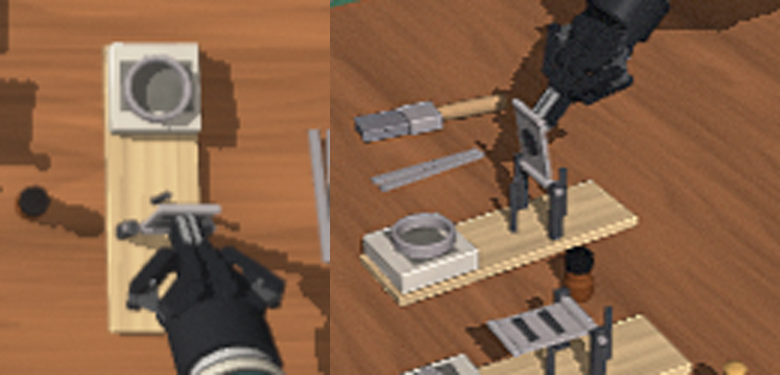

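The paddle is nearly upright, with the fingertips pushing just below the bar. Forces are down at noise level, so I'll continue to flat.

```bash
python3 - <<'E'
from h import *
f0=env.read_contact_force()
for th in np.r_[np.arange(1.9,3.1,.17),3.1]:
    env.movel(tcp(tip(th)),rate=50)
    f=env.read_contact_force()-f0; print(round(th,2),f.round(1),env.read_time_s())
    if np.linalg.norm(f)>6: print("STOP"); break
a_=optics.snapshot("top")[160:285,340:450,::-1]; b_=optics.snapshot("scene")[90:215,240:390,::-1]
cv2.imwrite("pics/end1.png",np.hstack([cv2.resize(i,None,fx=3,fy=3,interpolation=cv2.INTER_CUBIC) for i in (a_,b_)]))
E
```

```text
1.9 [ 0.1 -0.1 -0.9] 10.6583
2.07 [-0.5 -0.4  0.2] 11.0417
2.24 [-0.1  0.5 -0.3] 11.425
2.41 [-0.8 -0.  -0.9] 11.7833
2.58 [ 0.1 -0.1 -1. ] 12.0917
2.75 [ 1.  -0.2 -0.2] 12.4083
2.92 [ 0.8 -0.  -0. ] 12.725
3.09 [-0.1  1.1 -0.9] 13.05
3.1 [ 0.3  1.1 -0.5] 13.3
```

View pics/end1.png

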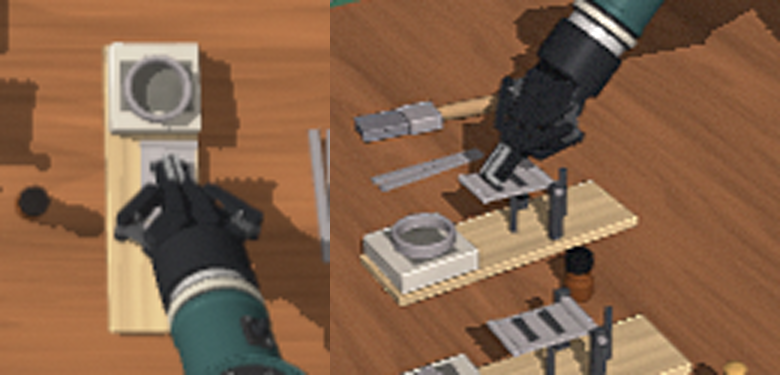

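The paddle is almost flat on the brick side. I'll press down in 1 mm steps until the stop is felt, then retreat and check.

```bash
python3 - <<'E'
from h import *
rd=lambda: np.mean([(env.dwell(.02),env.read_contact_force())[1] for _ in range(4)],0)
f0=rd(); t=tip(3.1)
for k in range(1,15):
    env.movel(tcp(t-[0,k]),rate=20); f=rd()-f0; print(k,f.round(1))
    if np.linalg.norm(f)>3: break
env.movel(tcp(t+[-5,25]),rate=60); env.movel(tcp(t+[-60,130]),rate=150)
env.move_pose([330,-40,330],env.read_orientation())
print(env.read_time_s())
a_=optics.snapshot("top")[160:285,340:450,::-1]; b_=optics.snapshot("scene")[90:215,240:390,::-1]
cv2.imwrite("pics/end2.png",np.hstack([cv2.resize(i,None,fx=3,fy=3,interpolation=cv2.INTER_CUBIC) for i in (a_,b_)]))
E
```

```text
1 [-0.1 -0.4 -0.9]
2 [-0.4 -0.2 -0.1]
3 [-0.  -0.9 -0.1]
4 [-0.5 -0.5 -0. ]
5 [-0.6 -0.2  0.1]
6 [-0.2  0.  -0.3]
7 [-1.6  0.5  3.7]Traceback (most recent call last):
  File "<stdin>", line 8, in <module>
workcell.PlanningError: the arm cannot take that pose within its joint ranges
```

The stop was felt at 7 mm with about 4 N, and the hand is already clear above. One check picture.

```bash
python3 - <<'E'
from h import *
env.movel(tcp(tip(3.1)+[-130,190]),rate=150)
print(env.read_time_s(),env.read_tcp_pos())
cv2.imwrite("pics/end3.png",cv2.resize(optics.snapshot("scene")[80:300,220:470,::-1],None,fx=3,fy=2.7,interpolation=cv2.INTER_CUBIC))
E
```

```text
18.0833 [ 427.94980084 -235.02733623  288.3371424 ]
```

View pics/end3.png

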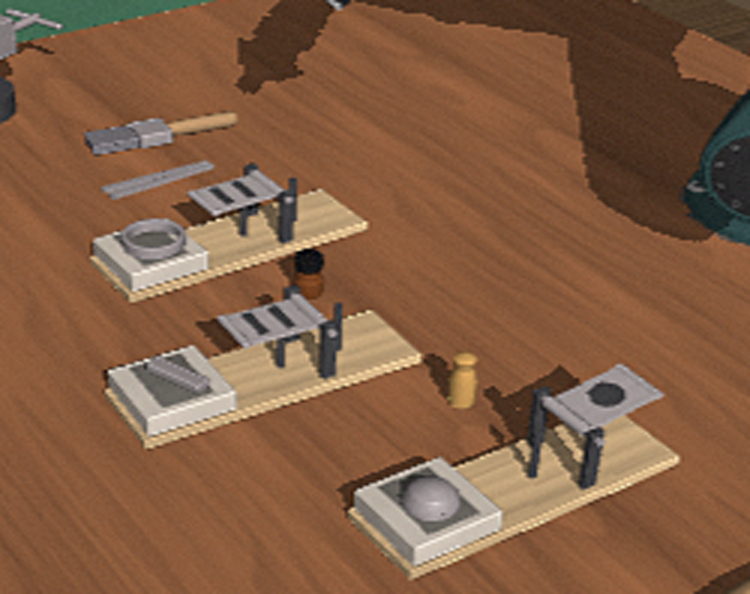

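The bangle's paddle, at about (237,192) in the crop, lies flat on the brick side with its two ribs up. It sits the same way as the ingot's paddle, nothing else has moved, and the hand is clear.

```bash
python3 -c "
from workcell import job
print(job.hand_in())"
```

```text
the job is handed in; nothing more can be done
None
```

I flipped the bangle board's paddle so it lies flat on the brick side with its two ribs up, moved the hand clear, and handed the job in at about 18 s; the final picture shows nothing else disturbed, but the hand-in returned no verdict.

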